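Lock the filter cartridge into the vacuum pump

TASK

Refit the vacuum pump's filter: take the cartridge by its orange wing, line its two lugs up with the slots of the port in the pump's sloped face (orange marks), push it in against the spring and turn it clockwise to the stop, so that the wing points at the green marks. Let go and leave it locked, without moving the green-lidded pot, the loupe or the dust blower.

Things in the scene. Friction and masses are not known exactly. Their poses are not given: they have to be found in the camera images.
- cartridge: loose filter cartridge, 0.06 to 0.13 kg, 58 mm high, standing upright on its stem; origin at the centre of the stem's lower end, z up its axis. White stem 36 mm in diameter, z = 0 to 22 mm (foot tapered to 28 mm over the lowest 5 mm); grey flange 56 mm in diameter, z = 22 to 30 mm; wing and lugs run along x. A half turn about z changes nothing.
- wing (a point): middle of the cartridge's orange wing, the part to grip: 42 mm long along x, 12 mm thick along y, z = 30 to 58 mm above the cartridge's origin (this point: 44 mm)
- lug (a point): outer end of the lug on the cartridge's +x side; a like one is opposite. Each lug is 10 mm wide, reaches 25 mm from the axis, and lies 9 to 14 mm above the cartridge's origin, in line with the wing
- port: round bayonet port in the pump's sloped face, dark rim 70 mm in diameter; origin at the centre of its mouth, level with the face; z points out of the face, 30 degrees from vertical, leaning to the pump's front; x points up the slope. Bore 40 mm in diameter; rim 6 mm thick (z = 0 to -6 mm), wider room below. With the flange pressed on the face, the stem's end is at z = -22 mm, the lugs 2 mm below the rim.
- slot_mark (a point): middle of one of the two orange bars that mark the slots, 45 mm from the port's centre, 60 degrees counter-clockwise from the port's x seen from outside (positive about z); the other is opposite. Slots: 14 mm wide, out to 27 mm from the axis, through the rim. A lug below the rim can turn from here clockwise only, by 60 degrees, to a stop
- lock_mark (a point): middle of one of the two green bars, 45 mm from the port's centre along its x (the other is opposite): the wing lies along them at the stop. Let go there, the cartridge is lifted by the spring until its lugs bear on the rim's underside (stem's end at z = -20 mm) and stays locked
- plunger (a joint): brass spring plunger in the port: 0 when free, grows in m as it is pressed in. It meets the stem's end at z = -14 mm of the port and pushes back with 2 N there, 6 N when the flange is on the face (0.008). It pushes a cartridge let go too early up again
- pump: the fixed vacuum pump, a white and grey desk unit 160 mm deep, 136 mm wide, 113 mm high; origin at the centre of its underside, front towards its -x. The port's centre is 26 mm in front of the origin, 79.5 mm up; the sloped face measures 120 mm along the slope by 136 mm.
- green_pot: bystander: small pot with a green lid, 52 mm in diameter, 50 mm high; origin at the centre of its underside
- loupe: bystander: black eye loupe, 35 mm in diameter, 27 mm high; origin at the centre of its underside
- blower: bystander: dark red dust blower standing on its bulb, 55 mm in diameter, 137 mm high; origin at the centre of its underside
Mind the look-alikes: they are no part of the job. What is shaped like the pump but blue or red is not meant.

How it is judged:
By the outcome, as a careful person would: the job done as asked, in the order asked, and still so for the second after the job is handed in, with the robot touching nothing.
It also fails if it takes over 40 s, if anything falls off the work surface, if the arm or the gripper's body presses on something with over 40 N, if the wrist force passes 120 N, or if a joint passes its speed limit or range.

ROBOT

A 6-joint arm with a two-finger parallel gripper is mounted at the origin on a cart in front of the work surface, level with it; the furniture and walls round the work are solid. World frame = base frame: x ahead of the robot, y to its left, z up, the work surface at z = 0. Lengths are in m, angles in rad, forces in N, time in s.
With the tool pointing down it reaches from about 0.325 to 0.775 m from the base axis. Payload 5.5 kg.
Tool frame: the origin (TCP) lies at the very end of the fingers, on their centre line; the grasp point (between the pads) lies 19 mm behind it (arm.hold_point_z is the distance from the TCP to the grasp point, in m); z points along the fingers, y is the line along which they close (so a half turn about z gives the same grasp; the last joint's range is limited). The gripper opens to 85 mm and grips with 20 to 120 N. Pads are 22 mm wide; open, the fingers measure 114 mm over their backs; the gripper's body (76 mm by 85 mm) begins 54 mm behind the grasp point. The pads swing forward as they close: fully open they stand 13 mm farther back than shut.
Start: joints at [1.275, 0.091, 1.231, -0, 1.82, -0.057], TCP at [0.142, 0.583, 0.231] pointing down, gripper open.
Joint ranges: [-2.87, 2.87], [-0.86, 2.18], [0.17, 2.46], [-1.51, 4.65], [0.06, 2.69], [-2.65, 2.65]. Speed limits (rad/s): [2.57, 2.57, 3.01, 3.14, 3.14, 3.14].

INTERFACE

Orientations are given as a unit quaternion [w, x, y, z].
In Python, from cell import arm, kin, telemetry, cams gives the robot as it stands. The module is installed in compiled form; this text tells all that it offers. Calls block until the motion is done:
- arm.reach(position, orientation): joint-space move of the TCP to a pose.
- arm.line_to(position, attitude=None, speed=0.15, stop_force=None): straight line of the TCP; attitude=None keeps the orientation; speed is the mean speed in m/s. With stop_force (N) it stops when the force on the tool has changed by that much, and returns True; else False.
- arm.move_j(angles): joint-space move.
- arm.set_gripper(opening, effort=None): finger opening in m; effort is the grip in N (None keeps the last); returns when the fingers have stopped.
- arm.wait(seconds).
- kin.inverse_kinematics(position, orientation): joint angles nearest the present ones, or None.
- telemetry.read_state(): the state.
- cams.snapshot(name): name is "side" or "top"; returns a dict with "img" (400x640x3 uint8, red, green, blue), "fx", "fy", "cx", "cy" (pixels), "eye" and "attitude" of the camera in the world. Camera axes: x right, y down, z forward; pixel columns grow to the right and rows downward; lengths in m; the calibration is good to about 2 mm. A picture is of the moment at which its call begins. There is no depth.
A pose or a line that the arm cannot do raises arm.PlanningError and nothing moves.
- arm.close_job(): hands the job in; it is judged then, once.
The state is a dict: "t": time; "qpos": joint angles; "joint_velocities": joint speeds; "joint_torque": joint torques, N m; "ee_pos": TCP position; "tcp_rot": TCP orientation; "force": force on the tool from outside, world axes, zero at the start; "wrist_torque": the same for the moment, N m; "opening": finger opening in m; "grasp_force": force on a finger pad.
Only numpy, scipy, OpenCV 4.12 (cv2) and the standard library are available. Lean on these libraries where they do the work, as an engineer would, in place of code of your own. Each camera call takes 0.05 s, during which the arm holds its last target. There are 200 camera calls.

## Working session

There is one attempt and no reset: what is moved stays moved. The work goes in short steps, each a Python script; the robot and the scene stay as the last script left them, time stands still between calls to the robot, and variables do not carry over. Pictures are saved under pics/ and viewed, at most 10 in all, crops included, and the job is handed in when it is done.

```bash
mkdir -p pics; python3 - <<'E'
from cell import arm,kin,telemetry,cams
import cv2,numpy as np
for n in("side","top"):
    s=cams.snapshot(n); cv2.imwrite(f"pics/{n}0.png",s["img"][:,:,::-1])
    print(n,{k:np.round(v,4).tolist() for k,v in s.items() if k!="img"})
s=telemetry.read_state();print(s["t"],s["tcp_rot"],s["ee_pos"],arm.hold_point_z)
E
```

```text
side {'fx': 380.7473, 'fy': 380.7473, 'cx': 321.2847, 'cy': 202.2311, 'eye': [-0.0141, -0.8441, 0.5607], 'attitude': [-0.5196, 0.7978, -0.2557, 0.1675]}
top {'fx': 424.134, 'fy': 424.134, 'cx': 323.1855, 'cy': 199.8345, 'eye': [0.5072, 0.0123, 1.1103], 'attitude': [-0.0166, 0.7132, -0.7004, 0.0219]}
0.1 [-1.63573256e-04  1.19133949e-01  9.92877793e-01 -8.74188106e-04] [0.1418529  0.58272647 0.23025448] 0.0187
```

View pics/side0.png

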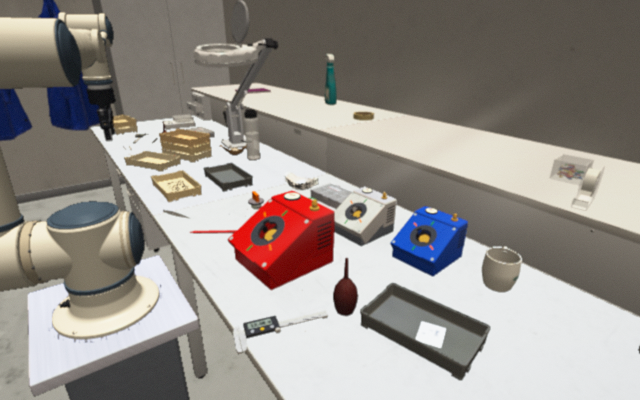

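View pics/top0.png

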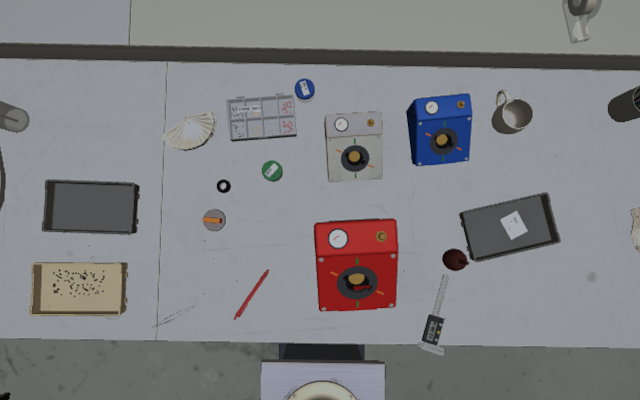

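Candidates in the top view are pumps at (355,146) white/grey, (441,130) blue and (357,265) red. The white/grey one fits the description. The cartridge with the orange wing is at (214,220), the pot at (272,171), the loupe at (224,186) and the blower at (455,260). I'll confirm this in one enlarged crop and measure.

```bash
cat > h.py <<'E'
from cell import arm,kin,telemetry,cams
import cv2,numpy as np
from scipy.spatial.transform import Rotation as R
def rot(q): return R.from_quat(np.roll(q,-1))
def quat(r): return np.roll(r.as_quat(),1)
def ray(s,uv):
    d=np.array([(uv[0]-s["cx"])/s["fx"],(uv[1]-s["cy"])/s["fy"],1.])
    return np.array(s["eye"]),rot(s["attitude"]).apply(d)
def onz(s,uv,z):
    e,d=ray(s,uv); return e+d*(z-e[2])/d[2]
def tri(s1,u1,s2,u2):
    (a,d),(b,f)=ray(s1,u1),ray(s2,u2)
    k=np.linalg.lstsq(np.c_[d,-f],b-a,rcond=None)[0]
    p,q=a+k[0]*d,b+k[1]*f
    return (p+q)/2,np.linalg.norm(p-q)
def proj(s,p):
    c=rot(s["attitude"]).inv().apply(np.array(p)-s["eye"]); return np.array([s["cx"]+s["fx"]*c[0]/c[2],s["cy"]+s["fy"]*c[1]/c[2]])
def blobs(s,col,box,amin=3):
    x0,y0,x1,y1=box; h=cv2.cvtColor(s["img"],cv2.COLOR_RGB2HSV)[y0:y1,x0:x1]
    lo,hi={"orange":((6,110,90),(19,255,255)),"green":((40,70,50),(85,255,255))}[col]
    m=cv2.inRange(h,lo,hi)
    n,l,st,c=cv2.connectedComponentsWithStats(m)
    out=[]
    for i in range(1,n):
        if st[i,4]>=amin:
            yx=np.argwhere(l==i)[:,::-1].astype(float); w,v=np.linalg.eigh(np.cov(yx.T)) if len(yx)>2 else (0,np.eye(2))
            out.append((int(st[i,4]),np.round(c[i]+[x0,y0],2).tolist(),np.round(v[:,1],3).tolist(),st[i,:4].tolist()))
    return out
E
python3 - <<'E'
from h import *
S={n:cams.snapshot(n) for n in("side","top")}
t,s=S["top"],S["side"]
for a in("orange","green"):
    print("top pump",a,*blobs(t,a,(320,100,390,190)),sep="\n ")
    print("side pump",a,*blobs(s,a,(325,183,400,248)),sep="\n ")
print("cart top",blobs(t,"orange",(195,200,235,240)),"side",blobs(s,"orange",(245,185,268,212)))
def c(s,x,y,w,h,k): return cv2.resize(s["img"][y:y+h,x:x+w,::-1],(w*k,h*k),interpolation=cv2.INTER_CUBIC)
im=np.hstack([c(t,315,105,75,80,5),c(t,190,170,75,80,5)])
im=np.vstack([im[:, :],np.hstack([c(s,325,180,75,36,5),c(s,240,180,75,36,5)])])
cv2.imwrite("pics/crop1.png",im[:600])
E
```

```text
top pump
 orange
 (10, [371.9, 122.4], [-0.162, 0.987], [50, 20, 4, 6])
 (7, [338.29, 150.71], [-0.913, -0.407], [16, 50, 5, 3])
 (6, [370.67, 165.83], [-0.873, -0.488], [49, 65, 4, 3])
side pump
 orange
 (19, [383.89, 195.58], [-0.073, 0.997], [57, 10, 4, 6])
 (3, [358.0, 210.0], [1.0, 0.0], [32, 27, 3, 1])
top pump
 green
 (5, [354.0, 141.0], [0.0, 1.0], [34, 39, 1, 5])
 (5, [355.0, 175.0], [0.0, 1.0], [35, 73, 1, 5])
side pump
 green
cart top [(82, [211.0, 219.55], [-0.995, -0.098], [8, 17, 17, 6])] side [(51, [255.35, 196.2], [0.375, 0.927], [7, 6, 7, 11])]
```

View pics/crop1.png

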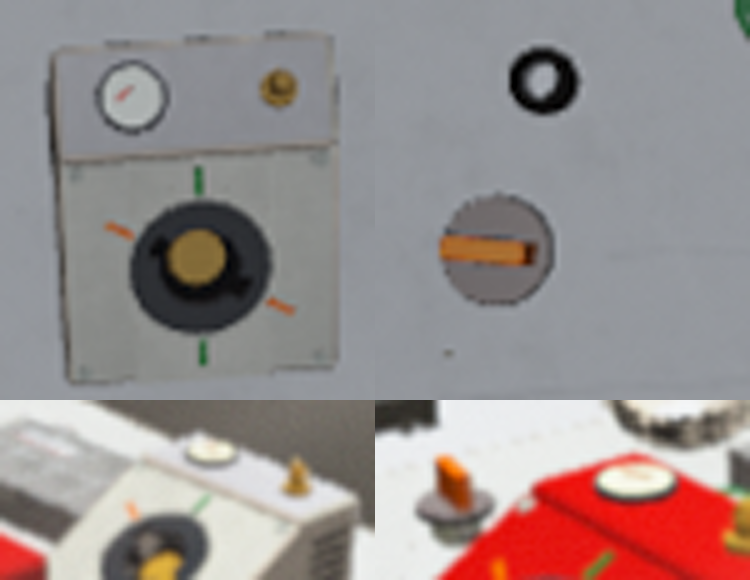

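The crop confirms it: the white/grey pump has a clear port with green marks vertical in the image and orange marks at upper-left and lower-right. The cartridge stands upright with its wing almost horizontal in the image. Next come sub-pixel measurements.

```bash
cat >> h.py <<'E'
def wcent(s,kind,uv,r=6):
    u,v=np.round(uv).astype(int); im=s["img"][v-r:v+r+1,u-r:u+r+1].astype(float)
    R_,G,B=im[...,0],im[...,1],im[...,2]
    w={"orange":R_-B,"green":G-(R_+B)/2}[kind]; w=np.clip(w-np.median(w)-12,0,None)
    yy,xx=np.mgrid[v-r:v+r+1,u-r:u+r+1]
    return np.array([(w*xx).sum(),(w*yy).sum()])/w.sum()
def dark(s,box,thr,amin=100):
    x0,y0,x1,y1=box; k=8; g=cv2.cvtColor(s["img"],cv2.COLOR_RGB2GRAY)[y0:y1,x0:x1]
    g=cv2.resize(g,None,fx=k,fy=k,interpolation=cv2.INTER_CUBIC)
    cs,_=cv2.findContours((g<thr).astype(np.uint8),cv2.RETR_EXTERNAL,cv2.CHAIN_APPROX_NONE)
    c=max(cs,key=cv2.contourArea); (cx,cy),ax,an=cv2.fitEllipse(c)
    return np.array([(cx+.5)/k-.5+x0,(cy+.5)/k-.5+y0]),np.array(ax)/k,an
E
python3 - <<'E'
from h import *
t,s=cams.snapshot("top"),cams.snapshot("side")
np.set_printoptions(precision=4,suppress=True)
lk=[wcent(t,"green",(354,141),4),wcent(t,"green",(355,175),4)]; sl=[wcent(t,"orange",(338.3,150.7),4),wcent(t,"orange",(370.7,165.8),4)]
print(lk,sl)
P=[onz(t,lk[0],.102),onz(t,lk[1],.057)]; Q=[onz(t,sl[0],.0795+.01125),onz(t,sl[1],.0795-.01125)]
for a,e in((P,90*np.cos(np.pi/6)),(Q,0)):
    d=a[0]-a[1]; print("mid",(a[0]+a[1])/2,"d",d,np.linalg.norm(d)*1000,np.degrees(np.arctan2(d[1],d[0])))
# expected slot dir in plane: x'=cos60*cos30, y'=sin60
print("exp slot yaw",np.degrees(np.arctan2(np.sin(np.pi/3),.5*np.cos(np.pi/6))),"len lock",90,"slot 90")
c,ax,an=dark(t,(333,138,378,178),100); print("rim top",c,ax,an,onz(t,c,.0795))
slo=wcent(s,"orange",(351,202),3);slg=wcent(s,"green",(366,200),3)
print("side",slo,slg,proj(s,Q[0]),proj(s,P[0]),tri(t,sl[0],s,slo),tri(t,lk[0],s,slg))
# cartridge: flange by difference from background and wing
g=t["img"].astype(float); 
b=blobs(t,"orange",(195,200,235,240))[0]; bs=blobs(s,"orange",(245,185,268,212))[0]
w=wcent(t,"orange",(211,219.5),11); ws=wcent(s,"orange",(255.3,196.2),9)
print("wing",w,ws,tri(t,w,s,ws),onz(t,w,.055), b,bs)
crop=g[200:240,194:236]; bg=np.median(g[236:244,190:240].reshape(-1,3),0); print("bg",bg,"flange",g[226,214],g[213,214])
E
```

```text
[array([354.2434, 140.9115]), array([355.123 , 175.2842])] [array([338.4837, 150.6683]), array([370.5823, 165.7524])]
mid [ 0.6664 -0.0703  0.0795] d [0.0777 0.0069 0.045 ] 90.06454834696945 5.093449432454435
mid [ 0.6667 -0.0703  0.0795] d [0.0322 0.0809 0.0225] 89.96755731519778 68.30613018123577
exp slot yaw 63.43494882292201 len lock 90 slot 90
rim top [354.5978 158.0256] [26.4639 28.6561] 70.21637725830078 [ 0.6674 -0.07    0.0795]
side [351.0195 201.7137] [364.9556 200.1222] [351.3328 201.8419] [365.0625 200.7228] (array([ 0.6824, -0.0295,  0.0913]), np.float64(0.0008924205981191139)) (array([ 0.7048, -0.0667,  0.104 ]), np.float64(1.4999346140299274e-05))
wing [211.3479 219.6946] [255.7747 196.1388] (array([0.5116, 0.2836, 0.0438]), np.float64(0.002554224625662305)) [0.5104 0.2813 0.055 ] (82, [211.0, 219.55], [-0.995, -0.098], [8, 17, 17, 6]) (51, [255.35, 196.2], [0.375, 0.927], [7, 6, 7, 11])
bg [147. 150. 155.] flange [112. 106. 107.] [112. 107. 108.]
```

```bash
cat >> h.py <<'E'
def cartmeas(t,box=(194,200,236,240),k=8):
    x0,y0,x1,y1=box
    im=cv2.resize(t["img"][y0:y1,x0:x1],None,fx=k,fy=k,interpolation=cv2.INTER_CUBIC).astype(float)
    g=im.mean(2); o=(im[...,0]-im[...,2]); 
    big=((g<129)|(o>35)).astype(np.uint8)
    f=lambda p:(np.array(p)+.5)/k-.5+[x0,y0]
    c=max(cv2.findContours(big,0,1)[0],key=cv2.contourArea); e=cv2.fitEllipse(c)
    w=max(cv2.findContours((o>50).astype(np.uint8),0,1)[0],key=cv2.contourArea); r=cv2.minAreaRect(w)
    m=cv2.moments(w); ang=.5*np.arctan2(2*m["mu11"],m["mu20"]-m["mu02"])
    return f(e[0]),np.array(e[1])/k,f(r[0]),np.array(r[1])/k,r[2],ang
E
python3 - <<'E'
from h import *
np.set_printoptions(precision=4,suppress=True)
t=cams.snapshot("top")
fc,fa,wc,wa,wr,ang=cartmeas(t)
print("flange",fc,fa,onz(t,fc,.026),"dia",fa*1.084/424.1)
u=np.array([np.cos(ang),np.sin(ang)]); a,b=onz(t,wc-8*u,.055),onz(t,wc+8*u,.055); d=a-b
print("wing",wc,wa,wr,np.degrees(ang),onz(t,wc,.053),"yaw",np.degrees(np.arctan2(d[1],d[0])))
# heights/extents of red pump
for uv in((316,222),(397,222),(316,310),(397,310)): print(uv,onz(t,uv,.16))
P=np.array([.6665,-.0703,.0795]);psi=np.radians(5.0)
Rp=R.from_euler("z",psi)*R.from_euler("y",-30,degrees=True)   # cols x up slope, z out
print(Rp.as_matrix())
q0=telemetry.read_state()["qpos"]
# tool: z=-n, x along wing (cart x) or opposite, at angle th from port x
def att(th,flip): 
    T=Rp*R.from_euler("z",th+(180 if flip else 0),degrees=True)*R.from_euler("x",180,degrees=True); return quat(T)
for flip in(0,1):
    for th,h in((60,.08),(60,.014),(0,.014),(-5,.014)):
        q=kin.inverse_kinematics(P+Rp.apply([0,0,h]),att(th,flip)); print(flip,th,h,q)
C=onz(t,fc,.026)
for yaw in(80,90,100,-90):
    print(yaw,kin.inverse_kinematics([C[0],C[1],.033],quat(R.from_euler("z",yaw,degrees=True)*R.from_euler("x",180,degrees=True))))
E
```

```text
flange [214.0903 219.6855] [22.5812 23.2996] [0.5106 0.2818 0.026 ] dia [0.0577 0.0596]
wing [211.6209 219.7112] [18.4317  5.2394] 5.024075031280518 5.459549291046427 [0.5104 0.2812 0.053 ] yaw 85.56818802003264
(316, 222) [0.5091 0.0208 0.16  ]
(397, 222) [ 0.5124 -0.1607  0.16  ]
(316, 310) [0.3147 0.0171 0.16  ]
(397, 310) [ 0.3176 -0.1623  0.16  ]
[[ 0.8627 -0.0872 -0.4981]
 [ 0.0755  0.9962 -0.0436]
 [ 0.5     0.      0.866 ]]
0 60 0.08 [-0.2647 -0.2659  1.7938  0.1923  1.1243  0.1318]
0 60 0.014 [-0.2417 -0.1437  1.7909  0.1928  1.0028  0.1314]
0 0 0.014 [-0.2417 -0.1437  1.7909  0.1928  1.0028  1.1786]
0 -5 0.014 [-0.2417 -0.1437  1.7909  0.1928  1.0028  1.2659]
1 60 0.08 None
1 60 0.014 None
1 0 0.014 [-0.2417 -0.1437  1.7909  0.1928  1.0028 -1.9629]
1 -5 0.014 [-0.2417 -0.1437  1.7909  0.1928  1.0028 -1.8757]
80 [ 0.4459  0.0989  1.5758 -0.      1.4669  0.6204]
90 [ 0.4459  0.0989  1.5758 -0.      1.4669  0.4459]
100 [ 0.4459  0.0989  1.5758 -0.      1.4669  0.2714]
-90 None
```

```bash
cat >> h.py <<'E'
np.set_printoptions(precision=4,suppress=True)
P=np.array([.6665,-.0703,.0795]); Rp=R.from_euler("z",5,degrees=True)*R.from_euler("y",-30,degrees=True)
FL=R.from_euler("x",180,degrees=True)
def att(th): return quat(Rp*R.from_euler("z",th,degrees=True)*FL)
def pt(z,dx=0,dy=0): return P+Rp.apply([dx,dy,z])
def st():
    s=telemetry.read_state(); print("t %.2f"%s["t"],"ee",s["ee_pos"],"port",Rp.inv().apply(s["ee_pos"]-P),"F",s["force"],"M",s["wrist_torque"],"op %.4f gf %.1f"%(s["opening"],s["grasp_force"])); return s
E
python3 - <<'E'
from h import *
qd=quat(R.from_euler("z",85.6,degrees=True)*FL)
arm.set_gripper(.045,80)
arm.reach([.5105,.2815,.13],qd)
arm.line_to([.5105,.2815,.033],speed=.1); st()
arm.set_gripper(0,80); st()
arm.line_to([.5105,.2815,.25],speed=.2); st()
s,t=cams.snapshot("side"),cams.snapshot("top")
im=np.hstack([s["img"][40:240,150:400],t["img"][120:320,120:370]]); cv2.imwrite("pics/lift.png",cv2.resize(im[:,:,::-1],(800,320)))
E
```

```text
t 3.72 ee [0.5111 0.2818 0.034 ] port [-0.1302  0.3643  0.0227] F [0.0376 0.1381 0.1856] M [ 0.0026 -0.0292 -0.0101] op 0.0447 gf 0.0
t 4.12 ee [0.511  0.2817 0.0339] port [-0.1304  0.3642  0.0226] F [0.207  0.0987 3.8084] M [-0.025   0.0169  0.0261] op 0.0102 gf 79.7
t 5.35 ee [0.5101 0.2813 0.2482] port [-0.024   0.3639  0.2087] F [-0.0938  0.4265 -1.5906] M [ 0.0415 -0.0399 -0.0247] op 0.0103 gf 79.0
```

View pics/lift.png

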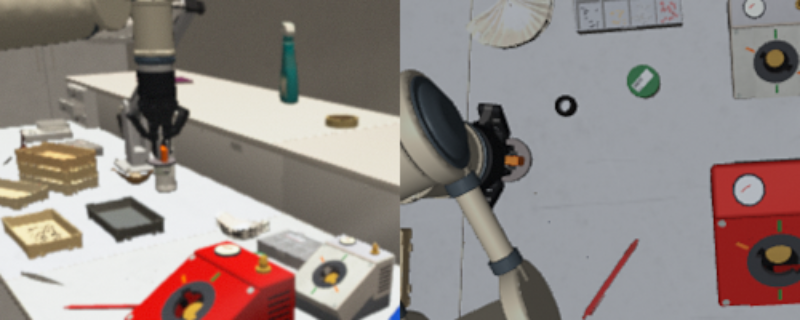

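The cartridge is held upright in the fingers: side crop (165,165), top crop (515,160). Next I move above the port and check alignment.

```bash
cat >> h.py <<'E'
L=.034
def settle(p,q,speed=.1,n=2):
    """closed-loop line: corrects the arm's standing error"""
    c=np.array(p,float)
    for i in range(n):
        arm.line_to(c,q,speed=speed); arm.wait(.15); e=p-np.array(telemetry.read_state()["ee_pos"]); c=c+e
    return c
E
python3 - <<'E'
from h import *
q=att(60)
arm.reach(pt(L+.12),q); st()
c=settle(pt(L+.03),q); s_=st()
print("err att deg",np.degrees((rot(s_["tcp_rot"])*rot(q).inv()).as_rotvec()))
s,t=cams.snapshot("side"),cams.snapshot("top")
im=np.hstack([s["img"][150:250,300:425],t["img"][110:210,300:425]]); cv2.imwrite("pics/pre.png",cv2.resize(im[:,:,::-1],(800,320),interpolation=cv2.INTER_CUBIC))
for z in(.03+.03,.03+.058): print("wing exp side",proj(s,pt(z)),"top",proj(t,pt(z)))
print("stem end side",proj(s,pt(.03)),"flange c",proj(s,pt(.056)),"top",proj(t,pt(.056)))
E
```

```text
t 6.83 ee [ 0.59   -0.0762  0.2132] port [0.0004 0.0008 0.1542] F [-0.2084  0.0436 -0.9595] M [-0.0169  0.3148  0.0058] op 0.0103 gf 79.0
t 8.43 ee [ 0.6344 -0.0729  0.1337] port [-0.0008  0.0002  0.0631] F [ 0.5535  0.1841 -1.1172] M [-0.0711  0.3041  0.0049] op 0.0104 gf 79.0
err att deg [ 0.001  -0.0043 -0.0013]
wing exp side [349.0091 197.5524] top [357.4839 167.783 ]
wing exp side [345.7259 190.9172] top [358.8903 172.5281]
stem end side [352.408  204.4215] flange c [349.4692 198.4823] top [357.2888 167.1247]
```

View pics/pre.png

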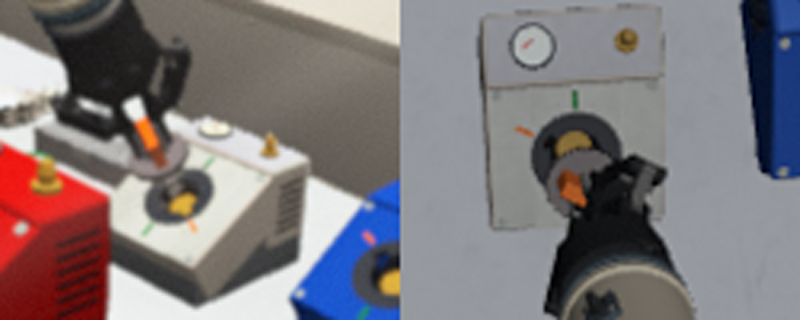

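The wing points at the orange marks, with the flange at (160,158) in the side crop against an expected (158,155), and at (583,180) in the top crop against (583,183). Alignment is within about 1 px, so I insert with force guarding.

```bash
python3 - <<'E'
from h import *
q=att(60)
print(arm.line_to(pt(L-.004),q,speed=.06,stop_force=6)); st()
print(arm.line_to(pt(L-.014),q,speed=.03,stop_force=8)); a=st()
if Rp.inv().apply(a["ee_pos"]-P)[2]-L<-.011:
    print(arm.line_to(pt(L-.024),q,speed=.02,stop_force=14)); st()
E
```

```text
False
t 9.22 ee [ 0.6516 -0.0716  0.1053] port [-0.0001  0.      0.0298] F [-0.2175 -0.6726 -1.1141] M [-0.0225  0.3473 -0.0145] op 0.0103 gf 79.0
False
t 9.71 ee [ 0.6565 -0.0711  0.0966] port [-0.0001  0.0001  0.0198] F [ 0.125   1.2163 -0.9509] M [-0.0387  0.3313  0.0599] op 0.0100 gf 79.1
True
t 10.18 ee [ 0.661  -0.0708  0.0895] port [ 0.0003 -0.      0.0114] F [-2.4194  0.3687  4.2423] M [-0.0047  0.2844 -0.0115] op 0.0108 gf 79.9
```

The flange is seated: stem end at about −22.6 mm, and the 6 N spring force is felt. Now I turn clockwise to the stop.

```bash
python3 - <<'E'
from h import *
n=Rp.apply([0,0,1])
for th in(45,30,15,6,4,2,0,-2,-4):
    arm.reach(pt(.0116),att(th)); s=telemetry.read_state()
    tx=Rp.inv().apply(rot(s["tcp_rot"]).apply([1,0,0])); 
    mz=np.dot(s["wrist_torque"],n)
    print(th,"act %.2f"%np.degrees(np.arctan2(tx[1],tx[0])),"port",Rp.inv().apply(s["ee_pos"]-P),"Fn %.1f Mn %.3f"%(np.dot(s["force"],n),mz),"op %.4f"%s["opening"])
    if abs(mz)>.6: break
st()
s,t=cams.snapshot("side"),cams.snapshot("top")
im=np.hstack([s["img"][150:250,300:425],t["img"][110:210,300:425]]); cv2.imwrite("pics/turned.png",cv2.resize(im[:,:,::-1],(800,320),interpolation=cv2.INTER_CUBIC))
E
```

```text
45 act 45.22 port [ 0.0008 -0.0002  0.012 ] Fn 4.4 Mn -0.050 op 0.0106
30 act 30.34 port [ 0.0005 -0.0001  0.0118] Fn 5.0 Mn -0.063 op 0.0101
15 act 15.39 port [ 0.0002 -0.      0.0117] Fn 5.0 Mn -0.003 op 0.0106
6 act 6.41 port [ 0.0001 -0.      0.0117] Fn 4.9 Mn 0.008 op 0.0105
4 act 4.23 port [ 0.0001 -0.      0.0116] Fn 5.1 Mn 0.005 op 0.0106
2 act 2.14 port [0.0001 0.0004 0.0116] Fn 5.2 Mn -0.008 op 0.0109
0 act 0.10 port [0.0003 0.0011 0.0116] Fn 3.9 Mn 0.093 op 0.0108
-2 act -1.87 port [0.0004 0.0016 0.0116] Fn 5.0 Mn 0.372 op 0.0103
-4 act -3.78 port [0.0004 0.0017 0.0117] Fn 5.0 Mn 0.988 op 0.0102
t 12.78 ee [ 0.6609 -0.069   0.0898] port [0.0004 0.0017 0.0117] F [-1.8813  7.0499  5.0019] M [0.6418 0.0932 1.5142] op 0.0102 gf 81.1
```

View pics/turned.png

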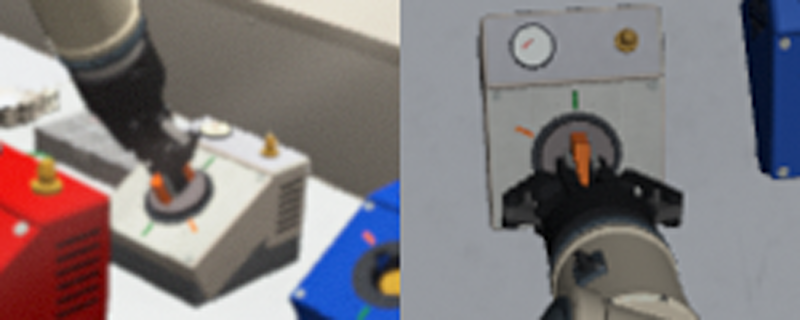

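The stop is reached: the moment rises from 0° on, and the wing lies along the green marks. I unload slightly, let go and retreat.

```bash
python3 - <<'E'
from h import *
arm.reach(pt(.0116),att(-1.5)); st()
arm.set_gripper(.04); arm.wait(.3); st()
arm.line_to(pt(.12),att(-1.5),speed=.1); arm.reach([.45,.2,.3],quat(R.from_euler("z",60,degrees=True)*FL)); arm.wait(.3); st()
s,t=cams.snapshot("side"),cams.snapshot("top")
print("orange",blobs(t,"orange",(320,100,390,190)))
lk=[wcent(t,"green",(354,141),4),wcent(t,"green",(355,175),4)]; print(lk)
for z in (.01,.038,): print("exp wing",z,proj(t,pt(z)),"ends",proj(t,pt(z,.021)),proj(t,pt(z,-.021)))
def c(s,x,y,w,h): return cv2.resize(s["img"][y:y+h,x:x+w,::-1],(400,400),interpolation=cv2.INTER_CUBIC)
cv2.imwrite("pics/end.png",np.hstack([c(s,325,175,75,75),c(t,315,110,80,80)])); cv2.imwrite("pics/end_top.png",t["img"][:,:,::-1])
E
```

```text
t 13.13 ee [ 0.6609 -0.0692  0.0898] port [0.0004 0.0016 0.0116] F [-1.3132  5.4842  5.3817] M [0.8415 0.1679 0.7556] op 0.0106 gf 79.9
t 13.82 ee [ 0.6607 -0.0709  0.0896] port [ 0.     -0.0001  0.0116] F [-0.232  -0.2133 -0.1833] M [ 0.0036  0.207  -0.0055] op 0.0399 gf 0.0
t 16.62 ee [0.4502 0.1994 0.2997] port [-0.0562  0.2875  0.2867] F [ 0.362   0.774  -0.0592] M [ 0.039  -0.0453 -0.0147] op 0.0403 gf 0.0
orange [(12, [371.42, 122.42], [-0.641, 0.767], [49, 20, 5, 6]), (7, [338.29, 150.71], [-0.913, -0.407], [16, 50, 5, 3]), (101, [355.92, 161.0], [0.023, 1.0], [33, 51, 6, 21]), (6, [370.67, 165.83], [-0.873, -0.488], [49, 65, 4, 3])]
[array([354.2567, 140.8965]), array([355.1311, 175.2751])]
exp wing 0.01 [355.1423 159.8819] ends [354.9504 151.7398] [355.3306 167.875 ]
exp wing 0.038 [356.428  164.2201] ends [356.2436 155.9152] [356.6089 172.3693]
```

View pics/end.png

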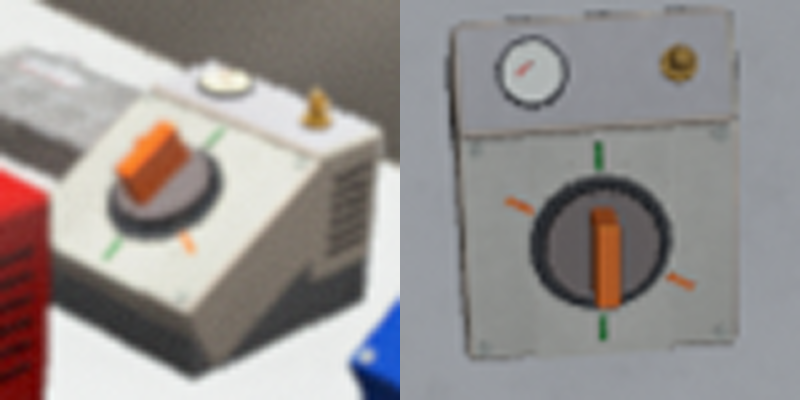

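View pics/end_top.png

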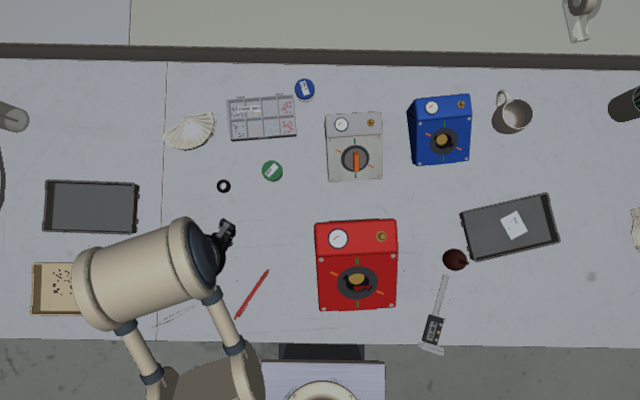

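The wing at (356,161) lies exactly along the green marks, with direction 0.023 against an expected 0.022. It stays seated on its own, and the pot (272,171), loupe (224,186) and blower (455,260) are unmoved. Handing in.

```bash
python3 -c "
from cell import arm
print(arm.close_job())"
```

```text
the job is handed in; nothing more can be done
None
```

The cartridge is locked in the white/grey pump's port with its wing along the green marks, the arm is clear, the pot, loupe and blower have not moved, and the job is handed in (about 17 s of the 40 s used).

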